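# Push a tube offcut off the ledge into the chute

## Robot

A 6-joint arm with a two-finger parallel gripper is mounted at the origin on a cart in front of the work surface, level with it; the furniture and walls round the work are solid. World frame = base frame: x ahead of the robot, y to its left, z up, the work surface at z = 0. Lengths are in m, angles in rad, forces in N, time in s.
With the tool pointing down it reaches from about 0.275 to 0.725 m from the base axis. Payload 5.6 kg.
Tool frame: the origin (TCP) lies at the very end of the fingers, on their centre line; the grasp point (between the pads) lies 19 mm behind it; z points along the fingers, y is the line along which they close (so a half turn about z gives the same grasp; the last joint's range is limited). The gripper opens to 85 mm and grips with 20 to 120 N. Pads are 22 mm wide; open, the fingers measure 114 mm over their backs; the gripper's body (76 mm by 85 mm) begins 54 mm behind the grasp point. The pads swing forward as they close: fully open they stand 13 mm farther back than shut.
Start: joints at [1.486, 0.255, 0.108, 0, -1.424, -0.285], TCP at [0.199, 0.513, 0.231] pointing down, gripper open.
Joint ranges: [-2.95, 2.95], [-1.21, 1.97], [-1.09, 1.5], [-2.87, 1.71], [-2.94, -0.07], [-3.05, 3.05]. Speed limits (rad/s): [2.57, 2.57, 3.14, 3.14, 3.14, 3.14].

## Interface

Orientations are given as a 3x3 rotation matrix whose columns are the frame's x, y, z axes.
In Python, from workcell import * gives the robot as it stands. Calls block until the motion is done:
- move_ptp(position, orientation): joint-space move of the TCP to a pose.
- servo_line(position, rot=None, rate=0.15): straight line of the TCP; rot=None keeps the orientation; rate is the mean speed in m/s.
- goto_joints(angles): joint-space move.
- release() and clamp(): open the fingers fully, or close them until they stop; the grip force is fixed at half the most.
- pause(seconds).
- solve_ik(position, orientation): joint angles nearest the present ones, or None.
- snapshot(name): name is "scene" or "top" or "wrist"; returns (picture, depth): 480x640x3 uint8, blue, green, red; 480x640 float32, m along the optical axis (not along the pixel's ray), 0 where there is no reading.
- camera_params(name): a dict with "camera_matrix" (3x3 intrinsics, pixels), "extrinsics" (4x4, takes a point from world to camera coordinates); the wrist camera has in their place "mount" (4x4, takes a point from camera to tool coordinates, whose origin is the TCP and whose axes are the flange's). Camera axes: x right, y up, looking along -z (the intrinsics and any distortion apply to the point x, -y, -z); pixel columns grow to the right and rows downward; lengths in m; the calibration is good to about 2 mm. A picture is of the moment at which its call begins: read the wrist's pose just before it. camera_params takes no time and is no camera call.
A pose or a line that the arm cannot do raises MotionError and nothing moves.
- hand_in(): hands the job in; it is judged then, once.
Trained networks look in the newest picture that a camera, given by its name, has taken for a name from the list of things; names that differ only in an ending like _2 or _b are one class to them, and where a whole thing is asked for, a point or a joint stands for the part that bears it (a point fixed in the world has none). Each returns a list of dicts, best first, with "conf" (0 to 1); they miss things now and then, are a little off and sometimes report something else, mostly with a low value. They report only what shows in the picture. A call takes as long as a camera call.
- spot_in(label, camera): "at" ([column, row] as shares, 0 to 1, of the picture: columns of its width, rows of its height, amid what is visible of it).
- pinpoint(label, camera): "at" ([column, row] as shares, 0 to 1, of the picture: columns of its width, rows of its height: a listed point, or the origin of a listed thing).
Readings, each from a call of its own:
- current_time_s(): time.
- current_joint_positions(): joint angles.
- current_dq(): joint speeds.
- current_tau(): joint torques, N m.
- current_tool_pos(): TCP position.
- current_orientation(): TCP orientation.
- current_contact_force(): force on the tool from outside, world axes, zero at the start.
- current_moment(): the same for the moment, N m.
- current_finger_gap(): finger opening in m.
- current_grip_force(): force on a finger pad.
Only numpy, scipy, OpenCV 4.12 (cv2) and the standard library are available. Lean on these libraries where they do the work, as an engineer would, in place of code of your own. Each camera call takes 0.05 s, during which the arm holds its last target. There are 200 camera calls.

## Task

Clear the aluminium tube offcut off the raised ledge: keeping it flat on the ledge, slide it along the fence until the sprung stop plate visibly gives by a few millimetres, which sets it before the gap, then push it out through the gap in the fence so that it drops off the far edge into the chute and lies in the catch tray. Push gently, with no more than about 15 N, never lift the offcut, and leave the eraser and the thread spool where they are.

Things in the scene. Friction and masses are not known exactly. Their poses are not given: they have to be found in the camera images.
- ledge: Fixed plywood stand: raised ledge, then a steel chute and tray beyond it. Origin at table height under the ledge's far top edge, at mid length; x points across the ledge to the tray (away from the robot), y along the ledge (left), z up. Ledge board: top at z = 100 mm, x -110 to 0, y -170 to +170, solid panels below. The fence stands on its far edge.
- fence_line (a point): Foot of the fence's near face at the ledge's mid length (x = -6, z = 100 mm in the ledge's frame; same axes). The aluminium fence is 22 mm high, 6 mm thick, parallel to y, with one gap 71 mm wide with rounded ends. Fence and sprung stop are one piece, clamped anywhere along the ledge: where the gap is along y is NOT measured. Left of the gap it is unbroken to past y = +130.
- stop_plate (a joint): Travel (m) of the sprung plate: 0 relaxed, grows pressed to -y, end 0.010. 1.2 N/mm, no preload, damped; rigid past the end; returns the offcut when eased off. Faces +y, 18 mm high, 4 to 30 mm off the fence, on a dark block 30 mm high with its screw, right of the gap. Its free face: y -100 to -40 in the ledge's frame, not measured. Gap: 5 mm right to 66 mm left of that face.
- tray_floor (a point): Middle of the catch tray's floor (x = 105, y = -35, z = 8 mm in the ledge's frame; same axes). From the ledge's far edge a steep steel slope drops 80 mm to the tray, which spans x 60 to 150 and y -130 to +60 mm of the ledge's frame, with walls up to z = 49 mm.
- offcut: Offcut of rectangular aluminium tube, open ends, 30 (x) x 60 (y) x 25 (z) mm, walls 3 mm, 40 to 85 g. Origin at its centre, y along its length. It starts lying loose on the left (+y) part of the ledge, well left of the gap, its length roughly along the fence (turned by up to 0.3 rad), 10 to 35 mm short of it. Pushed square against the fence and lightly touching the relaxed stop plate, it is right before the gap.
- eraser: Grey eraser 21 x 32 x 12 mm lying on the right-hand near corner of the ledge; origin at its underside. Bystander.
- thread_spool: Thread spool standing on the table in front of the ledge, 39 mm across, 45 mm high; origin at its underside. Bystander.

How it is judged:
By the outcome, as a careful person would: the job done as asked, in the order asked, and still so for the second after the job is handed in, with the robot touching nothing.
It also fails if it takes over 59 s, if anything falls off the work surface, if the arm or the gripper's body presses on something with over 40 N, if the wrist force passes 120 N, or if a joint passes its speed limit or range.

## Working session

There is one attempt and no reset: what is moved stays moved. The work goes in short steps, each a Python script; the robot and the scene stay as the last script left them, time stands still between calls to the robot, and variables do not carry over. Pictures are saved under pics/ and viewed, at most 10 in all, crops included, and the job is handed in when it is done.

```bash
ls; mkdir -p pics; cat > h.py <<'E'
from workcell import *
import numpy as np, cv2
def ray(cam,u,v):
    p=camera_params(cam);K=np.array(p["camera_matrix"]);E=np.array(p["extrinsics"])
    d=np.linalg.inv(K)@[u,v,1]; d=np.array([d[0],-d[1],-d[2]])
    R=E[:3,:3];t=E[:3,3]
    return -R.T@t, R.T@d
def at_z(cam,u,v,z):
    o,d=ray(cam,u,v); return o+d*(z-o[2])/d[2]
def at_d(cam,u,v,dep):
    o,d=ray(cam,u,v); return o+d*dep
E
python3 - <<'E'
from h import *
print(camera_params("top"))
print(camera_params("scene"))
for c in ["top","scene"]:
    im,d=snapshot(c); cv2.imwrite(f"pics/{c}0.png",im); np.save(f"{c}0.npy",d)
    for l in ["ledge","fence_line","stop_plate","tray_floor","offcut","eraser","thread_spool"]:
        for f in (spot_in,pinpoint):
            try: r=f(l,c)
            except Exception as e: print(c,l,f.__name__,e); continue
            for q in r[:2]:
                u,v=q["at"][0]*640,q["at"][1]*480
                dd=d[min(int(v),479),min(int(u),639)]
                print(c,l,f.__name__,round(q["conf"],2),round(u),round(v),np.round(at_d(c,u,v,dd),3))
print(current_time_s())
E
```

```text
pics
{'camera_matrix': array([[554.16076775,   0.        , 321.08699486],
       [  0.        , 554.16076775, 236.33160351],
       [  0.        ,   0.        ,   1.        ]]), 'extrinsics': array([[ 1.33297765e-02, -9.99911144e-01, -1.44038116e-04,
         5.50977356e-02],
       [ 9.94716905e-01,  1.32458682e-02,  1.01797964e-01,
        -5.24615351e-01],
       [-1.01787010e-01, -1.50022125e-03,  9.94805083e-01,
        -1.00235093e+00],
       [ 0.00000000e+00,  0.00000000e+00,  0.00000000e+00,
         1.00000000e+00]])}
{'camera_matrix': array([[497.5963551 ,   0.        , 311.40851048],
       [  0.        , 497.5963551 , 242.86138617],
       [  0.        ,   0.        ,   1.        ]]), 'extrinsics': array([[ 0.57146192, -0.82053216,  0.01257947, -0.25675888],
       [ 0.47941334,  0.3462515 ,  0.80639491, -0.34394927],
       [-0.66602862, -0.45479322,  0.59124361, -0.5436708 ],
       [ 0.        ,  0.        ,  0.        ,  1.        ]])}
top ledge call 0.6 292 212 [0.558 0.112 0.101]
top fence_line call 0.87 303 213 [0.557 0.094 0.099]
top fence_line call 0.66 289 210 
[... 777 characters left out ...]
 0.112]
scene fence_line call 0.82 295 214 [0.564 0.119 0.106]
scene stop_plate call 0.57 319 229 [0.561 0.063 0.097]
scene stop_plate call it knows: eraser, fence_line, ledge, offcut, thread_spool, tray_floor
scene tray_floor call 0.82 316 238 [0.528 0.046 0.103]
scene tray_floor call 0.56 346 238 [ 0.548 -0.     0.111]
scene offcut call 0.85 238 197 [0.527 0.221 0.123]
scene offcut call 0.65 318 238 [0.529 0.044 0.104]
scene offcut call 0.94 240 197 [0.53  0.22  0.121]
scene eraser call 0.51 329 274 [ 0.455 -0.028  0.109]
scene eraser call 0.79 331 275 [ 0.456 -0.03   0.106]
scene thread_spool call 0.6 185 266 [0.399 0.243 0.033]
scene thread_spool call 0.68 191 274 [0.405 0.239 0.011]
1.4
```

```bash
python3 - <<'E'
import cv2
a=cv2.imread("pics/top0.png")[130:310,170:430]; cv2.imwrite("pics/top0c.png",cv2.resize(a,None,fx=3,fy=3,interpolation=cv2.INTER_CUBIC))
a=cv2.imread("pics/scene0.png")[130:310,160:420]; cv2.imwrite("pics/scene0c.png",cv2.resize(a,None,fx=3,fy=3,interpolation=cv2.INTER_CUBIC))
E
```

```text
(no output)
```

View pics/top0c.png

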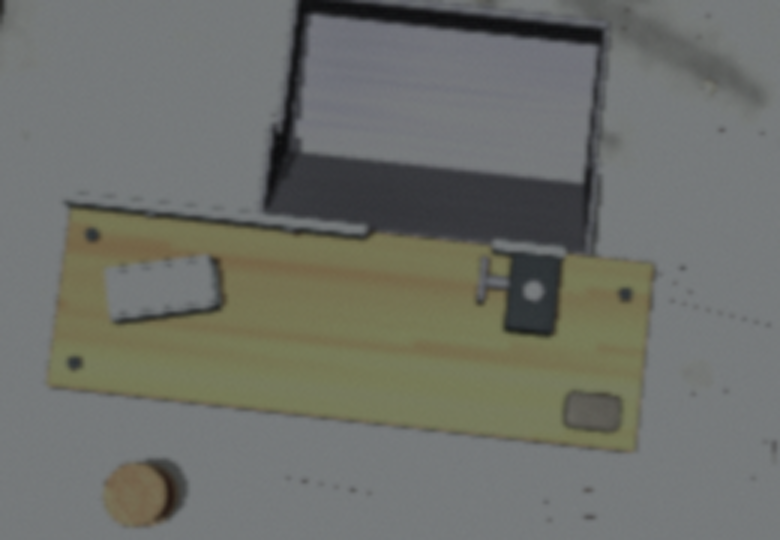

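View pics/scene0c.png

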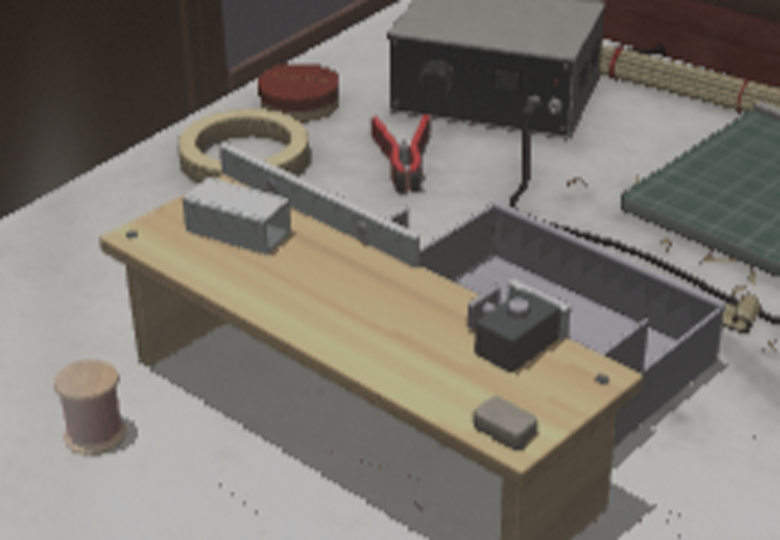

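Both views agree. The offcut is at crop (163,288) in the top view, the fence gap runs from crop (368,230) to (493,243), and the plate face is at about (479,282). The eraser is at (593,411), the spool is at (137,495) on the table, and the path along the fence is free.

```bash
cat > geo.py <<'E'
from h import *
c=lambda u,v,z: at_z("top",170+u/3,130+v/3,z)
def frame():
    FL,FR,NR,NL=[c(u,v,.1)[:2] for u,v in [(68,207),(655,264),(636,450),(50,386)]]
    y=(FL-FR)+(NL-NR); y/=np.linalg.norm(y); x=np.array([y[1],-y[0]])
    o=(FL+FR+NR+NL)/4+x*.055
    return o,x,y,(FL,FR,NR,NL)
E
python3 - <<'E'
from geo import *
o,x,y,C=frame()
print(o,x,y,np.degrees(np.arctan2(x[1],x[0])))
L=lambda p:np.round(1e3*np.array([(p[:2]-o)@x,(p[:2]-o)@y]),1)
for p in C: print("corner",L(p))
for n,u,v,z in [("gapL",368,230,.122),("gapR",493,243,.122),("plateTop",483,258,.118),("plateBot",477,303,.118),("o1",104,268,.125),("o2",210,254,.125),("o3",222,300,.125),("o4",116,322,.125),("fenceLend",70,203,.122)]:
    print(n,L(c(u,v,z)))
# depth-based: offcut top pixels & plate
d=np.load("top0.npy");vv,uu=np.mgrid[130:310,170:430]
P=np.array([at_d("top",u,v,d[v,u]) for u,v in zip(uu.ravel(),vv.ravel())])
lx=(P[:,:2]-o)@x; ly=(P[:,:2]-o)@y
m=(np.abs(P[:,2]-.125)<.006)&(ly>.05)&(lx<-.012)&(lx>-.1)
Q=np.c_[lx,ly][m].astype(np.float32)*1000; print("offcut depth",m.sum(),cv2.minAreaRect(Q),P[m,2].mean())
m=(P[:,2]>.109)&(P[:,2]<.124)&(ly<-.02)&(ly>-.11)&(lx<-.008)&(lx>-.04)
print("plate",m.sum(),(ly[m]*1e3).round(1).tolist()[:40],(P[m,2]*1e3).round().tolist()[:40])
m=(np.abs(P[:,2]-.122)<.005)&(lx>-.012)&(lx<.006)
print("fence y",np.sort((ly[m]*1e3).round(1)).tolist()[::6], (lx[m]*1e3).mean())
m=(np.abs(P[:,2]-.1)<.004)&(lx>-.12)&(lx<-.04);print("ledge z",P[m,2].mean())
print(current_contact_force(),current_tool_pos(),current_orientation(),current_time_s())
E
```

```text
[0.56619479 0.11529627] [ 0.99596789 -0.08971041] [0.08971041 0.99596789] -5.146947289316179
corner [ -3.  170.9]
corner [  -1.2 -170. ]
corner [-108.8 -168.9]
corner [-107.   168.1]
gapL [-1.8 -4.7]
gapR [ -1.9 -75.7]
plateTop [-10.4 -70.9]
plateBot [-36.3 -70.2]
o1 [-39.  140.2]
o2 [-25.   81.9]
o3 [-50.1  72.1]
o4 [-68.5 129.7]
fenceLend [ -3.8 164.6]Traceback (most recent call last):
  File "<stdin>", line 10, in <module>
  File "h.py", line 11, in at_d
    o,d=ray(cam,u,v); return o+d*dep
        ~~~^^^^^^^^^
  File "h.py", line 4, in ray
    p=camera_params(cam);K=np.array(p["camera_matrix"]);E=np.array(p["extrinsics"])
ValueError: time passes only in moves, steps and waits
```

```bash
cat > act.py <<'E'
from h import *
o=np.array([.56619,.11530]);x=np.array([.99597,-.08971]);y=np.array([.08971,.99597])
W=lambda lx,ly,z: np.array([*(o+x*lx/1e3+y*ly/1e3), z/1e3])
Z=np.array([0,0,-1.]);X3=np.r_[x,0];Y3=np.r_[y,0]
RX=np.c_[X3,-Y3,Z]          # tool x along ledge x
RY=np.c_[Y3,X3,Z]           # tool x along ledge y
def led():
    p=np.array(current_tool_pos()); q=p[:2]-o; return np.round(1e3*np.array([q@x,q@y,p[2]]),1)
def force():
    f=np.array(current_contact_force()); return np.round([f@X3,f@Y3,f[2]],1)
def push(lx,ly,z,axis,sign,fstop,step=1.0,rate=.03,log=5):
    """step toward target; stop when reaction on axis exceeds fstop"""
    p=led(); a=np.array([p[0],p[1]]); b=np.array([lx,ly],float)
    n=max(1,int(np.ceil(np.linalg.norm(b-a)/step)))
    for i in range(1,n+1):
        q=a+(b-a)*i/n; servo_line(W(q[0],q[1],z),rate=rate)
        f=force()
        if i%log==0: print(q.round(1),led(),f,round(current_time_s(),1))
        if -f[axis]*sign>fstop: print("stop",q.round(1),led(),f); return True
    return False
E
python3 - <<'E'
from act import *
print(solve_ik(W(-95,108,200),RX),solve_ik(W(-95,108,200),-RX*[1,1,-1]))
R=RX
print(solve_ik(W(-25,160,200),RY),solve_ik(W(-25,160,200),RY*[-1,-1,1]))
clamp(); print(current_finger_gap(),current_time_s())
move_ptp(W(-95,108,180),R); print(led(),force(),current_time_s())
servo_line(W(-95,108,107)); pause(.2); print(led(),force(),current_time_s())
push(-85,108,107,0,1,3); print(led(),force(),current_time_s())
E
```

```text
[ 0.74149294  0.23493281  0.00205423  0.         -1.33791775  0.73947271] [ 7.41492945e-01  2.34932808e-01  2.05423082e-03  0.00000000e+00
 -1.33791775e+00 -2.40211995e+00]
[ 0.71365879  0.4061666   0.24469501  0.         -1.40932474  2.33810517] [ 0.71365879  0.4061666   0.24469501  0.         -1.40932474 -0.80348749]
-2.5336877347208964e-05 2.1667
[-95.2 108.7 180.1] [ 0.3  0.1 -0.4] 3.6583
[-94.4 108.6 108.2] [ 0.6  0.1 -0.6] 4.4917
[-89.7 108.3] [-89.7 108.3 107. ] [ 0.3 -1.1 -0.3] 5.7
[-85. 108.] [-84.9 108.  107. ] [-0.2  0.6 -0.3] 7.0
[-84.9 108.  107. ] [-0.2  0.6 -0.3] 6.9917
```

```bash
python3 - <<'E'
from act import *
push(-52,108,107,0,1,5,step=4,rate=.04,log=2)
push(-44,108,107,0,1,3.5,step=1,log=1)
im,d=snapshot("top"); cv2.imwrite("pics/a.png",cv2.resize(im[180:290,180:400],None,fx=3,fy=3)); print(current_time_s())
E
```

```text
[-77.6 108. ] [-77.4 108.  106.9] [ 0.2 -0.2  0.2] 7.5
[-70.3 108. ] [-70.1 108.  107. ] [-0.6 -0.3 -0.2] 8.0
[-63. 108.] [-62.8 108.  107. ] [ 1.2 -1.2  0. ] 8.5
[-55.7 108. ] [-55.4 108.  107. ] [ 0.7 -0.2  0.3] 9.0
[-50.8 108. ] [-50.8 108.  107. ] [-0.4 -0.1 -0. ] 9.5
[-49.8 108. ] [-49.8 108.  107. ] [-0.5 -0.7 -0.9] 9.7
[-48.9 108. ] [-48.8 108.  107. ] [ 0.5  0.2 -0.1] 10.0
[-47.9 108. ] [-47.8 108.  107. ] [ 0.4 -0.3  0.6] 10.2
[-46.9 108. ] [-46.9 108.  107. ] [ 0.2 -0.5  0.5] 10.5
[-46. 108.] [-45.9 108.  107. ] [ 0.4  0.8 -0.4] 10.7
[-45. 108.] [-44.9 108.  107. ] [-0.5  0.2 -0.6] 11.0
[-44. 108.] [-43.9 108.  107. ] [0.  0.4 0.1] 11.2
11.2917
```

```bash
python3 - <<'E'
from act import *
E
```

```text
(no output)
```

View pics/a.png

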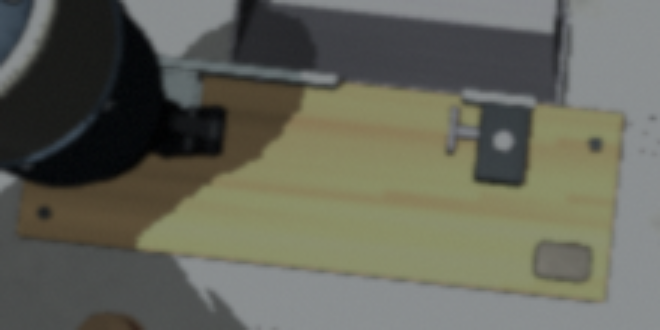

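The arm hides most of the offcut. Its right end, at crop (200,75), sits close to the fence, but no force shows yet, so I keep pushing in 1 mm steps.

```bash
python3 - <<'E'
from act import *
print(push(-36,108,107,0,1,3,step=.7,log=1))
pause(.1);print([force() for _ in range(3)],current_time_s())
E
```

```text
[-43.3 108. ] [-43.3 108.  107. ] [-0.2  1.   0.3] 11.5
[-42.7 108. ] [-42.8 108.  107. ] [-1.3  0.5  0.9] 11.8
[-42. 108.] [-42.7 108.  106.9] [-5.3  0.9  3. ] 12.0
stop [-42. 108.] [-42.7 108.  106.9] [-5.3  0.9  3. ]
True
[array([-5.1,  0.5,  3.6]), array([-5.1,  0.5,  3.6]), array([-5.1,  0.5,  3.6])] 12.1417
```

```bash
python3 - <<'E'
from act import *
servo_line(W(-60,108,107),rate=.08); servo_line(W(-60,108,150),rate=.2)
R=RY*[-1,-1,1]
move_ptp(W(-25,168,180),R)
im,d=snapshot("top"); cv2.imwrite("pics/b0.png",im)
a=cv2.resize(im[180:290,180:400],None,fx=3,fy=3)
im,d=snapshot("scene"); b=cv2.resize(im[140:250,160:380],None,fx=3,fy=3)
cv2.imwrite("pics/b.png",np.vstack([a,b])[:600]); print(led(),force(),current_time_s())
E
```

```text
[-25.1 167.8 179.8] [ 0.4  0.2 -0.4] 14.4083
```

View pics/b.png

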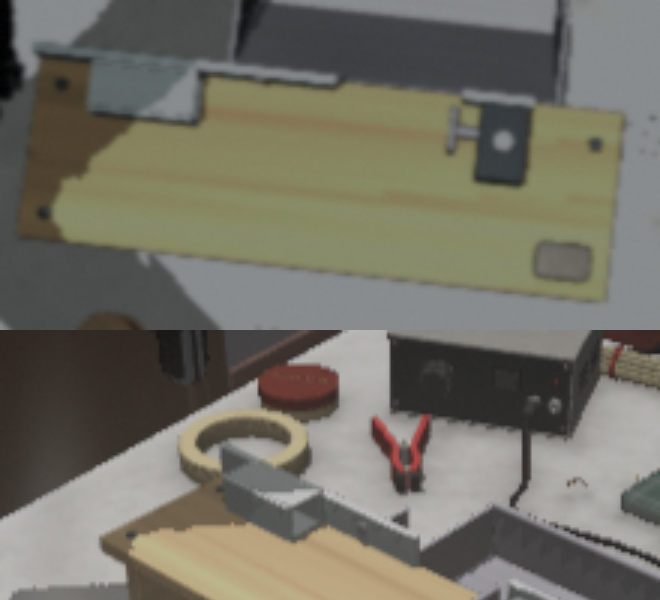

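The offcut is square against the fence, between crop (88,60) and (202,122) in the top view. The plate is relaxed at (447,130). Next I lower the finger behind the left end and slide along the fence.

```bash
python3 - <<'E'
from act import *
for u,v in [(89,115),(201,122)]:
    p=at_z("top",180+u/3,180+v/3,.125)[:2]-o; print("corner",p@x*1e3,p@y*1e3)
servo_line(W(-25,164,180)); servo_line(W(-25,164,107),rate=.15); pause(.1); print(led(),force())
if abs(force()[2])<3:
    push(-24,15,107,1,-1,4,step=8,rate=.05,log=3)
print(led(),force(),current_time_s())
im,d=snapshot("top"); cv2.imwrite("pics/c.png",cv2.resize(im[180:290,180:400],None,fx=3,fy=3))
E
```

```text
corner -36.416804951851226 131.9837152035247
corner -33.87755306648868 68.96448008378539
[-24.2 164.6 108.7] [0.6 0.3 0.7]
[-24.2 141. ] [-24.1 140.6 107.1] [ 0.1 -0.4  0.1] 16.3
[-24.1 117.4] [-24.1 117.  107.1] [0.3 0.6 0.2] 17.2
[-24.1  93.7] [-24.1  93.4 107. ] [-0.  -0.  -0.3] 18.2
[-24.1  70.1] [-24.1  69.7 107. ] [ 1.  -0.2 -0.2] 19.1
[-24.   46.5] [-24.1  46.1 107. ] [ 0.5  0.5 -0.9] 20.0
[-24.   22.9] [-24.   22.5 107. ] [0.9 0.3 0.8] 20.9
[-24.   14.6 107. ] [ 0.1 -1.2  0. ] 21.2417
```

View pics/c.png

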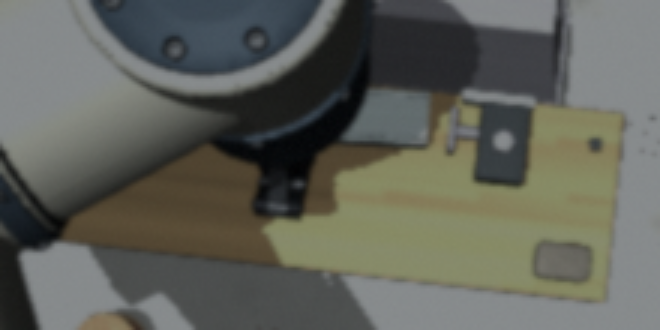

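The offcut is still square. Its right end, at crop (430,115), is about 9 mm short of the plate at (447,130). Now I press the stop.

```bash
python3 - <<'E'
from act import *
push(-24,8,107,1,-1,4,step=2.5,log=1)
push(-24,-6,107,1,-1,5.5,step=1,log=1)
pause(.3); print(led(),force(),current_time_s())
im,d=snapshot("top"); cv2.imwrite("pics/d.png",cv2.resize(im[180:290,180:400],None,fx=3,fy=3))
E
```

```text
[-24.   12.5] [-24.   12.5 107. ] [-0.5  0.3 -0.1] 21.5
[-24.   10.3] [-24.   10.2 107. ] [-0.4 -0.2  0.1] 21.8
[-24.   8.] [-24.    7.9 107. ] [-0.3  0.4 -0.3] 22.0
[-24.    6.9] [-24.    6.8 107. ] [ 0.9  0.4 -1.3] 22.3
[-24.    5.9] [-24.    5.9 107. ] [0.  0.  0.9] 22.5
[-24.    4.9] [-24.    4.9 107. ] [ 0.8 -0.2  0.7] 22.8
[-24.    3.9] [-24.    3.8 107. ] [ 0.6 -0.7  0.1] 23.0
[-24.    2.9] [-24.    2.9 107. ] [-1.   0.5  0.4] 23.3
[-24.    1.9] [-24.   2. 107.] [ 0.4  0.8 -0.2] 23.5
[-24.   1.] [-23.8   1.2 107.1] [0.5 2.1 0.1] 23.8
[-24.  -0.] [-23.8   0.2 107.2] [ 0.4  2.9 -0.6] 24.0
[-24.  -1.] [-23.8  -0.7 107.2] [ 0.7  3.1 -0.4] 24.3
[-24.  -2.] [-23.8  -1.7 107.2] [0.5 4.3 1.6] 24.5
[-24.  -3.] [-23.7  -2.5 107.2] [0.9 5.8 1.1] 24.8
stop [-24.  -3.] [-23.7  -2.5 107.2] [0.9 5.8 1.1]
[-23.7  -2.5 107.2] [ 1.1  5.3 -0.2] 25.0917
```

View pics/d.png

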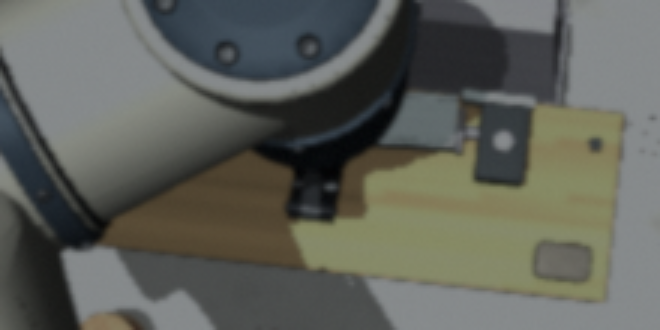

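The plate has moved from about x=447 to x=460 in the crop, roughly 5 mm, at 5.3 N. I ease off slowly and reposition behind the offcut.

```bash
python3 - <<'E'
from act import *
servo_line(W(-24,4,107),rate=.012); pause(.2); print(led(),force())
servo_line(W(-24,14,107),rate=.05); servo_line(W(-24,14,150),rate=.2)
move_ptp(W(-75,-40,165),RX)
im,d=snapshot("top"); a=cv2.resize(im[180:290,180:400],None,fx=3,fy=3)
im,d=snapshot("scene"); b=cv2.resize(im[160:250,200:420],None,fx=3,fy=3)
cv2.imwrite("pics/e.png",np.vstack([a,b])); print(led(),force(),current_time_s())
E
```

```text
[-24.1   3.9 106.9] [ 0.3  0.6 -0.4]
[-75.  -40.  164.7] [-0.4 -0.4 -0.4] 28.3167
```

View pics/e.png

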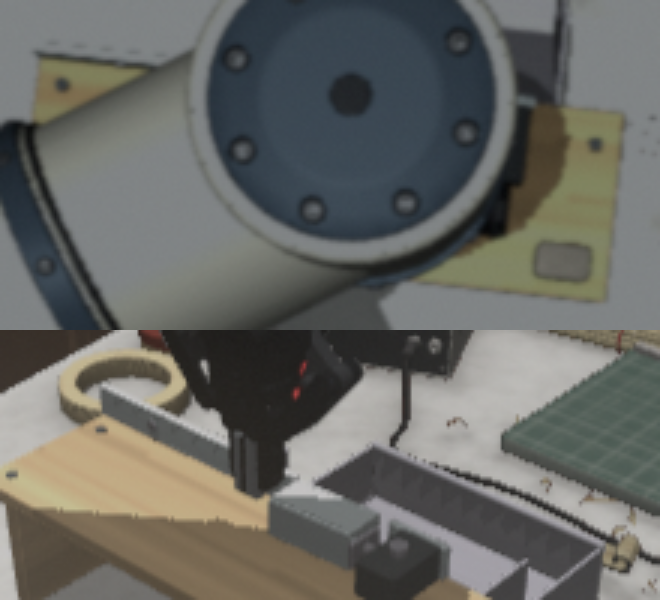

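The scene view (lower half) shows the offcut at (325,515), square before the gap and beside the plate at (370,550), with the finger clear on the near side. I push it out now.

```bash
python3 - <<'E'
from act import *
servo_line(W(-75,-40,107),rate=.15); pause(.1); print(led(),force())
s=push(-47,-40,107,0,1,3.5,step=7,rate=.05,log=2)
s=s or push(8,-40,107,0,1,3.5,step=2.5,rate=.03,log=2)
pause(.3);print(s,led(),force(),current_time_s())
im,d=snapshot("scene"); b=cv2.resize(im[140:290,200:420],None,fx=3,fy=3)
cv2.imwrite("pics/f.png",b)
E
```

```text
[-74.1 -39.6 108.3] [-0.8 -0.1 -0.1]
[-60.6 -39.8] [-60.3 -39.9 106.9] [-0.2 -0.3 -0.2] 29.5
[-47. -40.] [-46.7 -40.  106.9] [-0.4  0.3  0. ] 30.1
[-41.7 -40. ] [-41.6 -40.  107. ] [ 0.4 -0.5 -0.6] 30.6
[-36.8 -40. ] [-36.6 -40.  107. ] [-0.7  0.6 -0.6] 31.1
[-31.8 -40. ] [-31.6 -40.  107. ] [-0.1 -0.3  0.6] 31.6
[-26.8 -40. ] [-26.6 -40.  107. ] [ 1.2  0.5 -0.2] 32.1
[-21.8 -40. ] [-21.7 -40.  107. ] [ 0.7 -0.5  0. ] 32.6
[-16.9 -40. ] [-16.7 -40.  107. ] [-0.3 -0.  -0.3] 33.1
[-11.9 -40. ] [-11.8 -40.  107. ] [ 0.9 -0.4  0.5] 33.6
[ -6.9 -40. ] [ -6.8 -40.  107. ] [ 0.4 -0.6  0.4] 34.1
[ -1.9 -40. ] [ -1.8 -40.  107. ] [0.1 0.3 0.6] 34.6
[  3. -40.] [  3.2 -40.  107. ] [-0.7  0.5  0.1] 35.1
[  8. -40.] [  8.1 -40.  106.9] [-0.9 -0.2  0.1] 35.6
False [  8. -40. 107.] [-0.7  0.   0.1] 35.9
```

View pics/f.png

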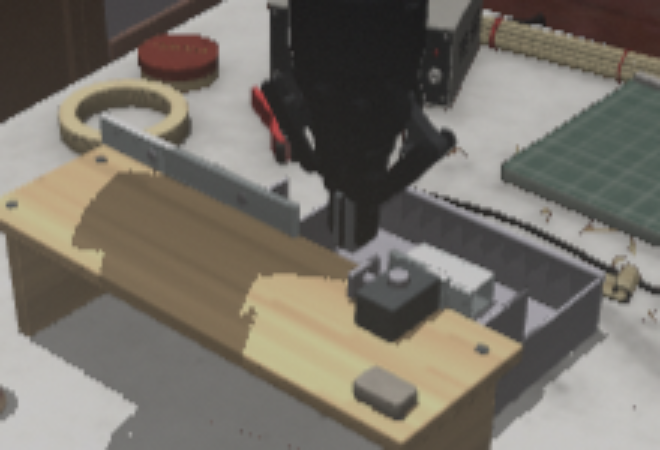

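The offcut lies in the tray at crop (450,275), behind the dark block, and the eraser is unmoved. I retreat and check from above.

```bash
python3 - <<'E'
from act import *
servo_line(W(8,-40,180),rate=.15); move_ptp(W(-60,150,250),RX)
im,d=snapshot("top"); cv2.imwrite("pics/g.png",cv2.resize(im[130:310,170:430],None,fx=3,fy=3))
print(led(),force(),current_time_s())
E
```

```text
[-60. 149. 249.] [-0.3  0.3 -0.5] 37.4917
```

View pics/g.png

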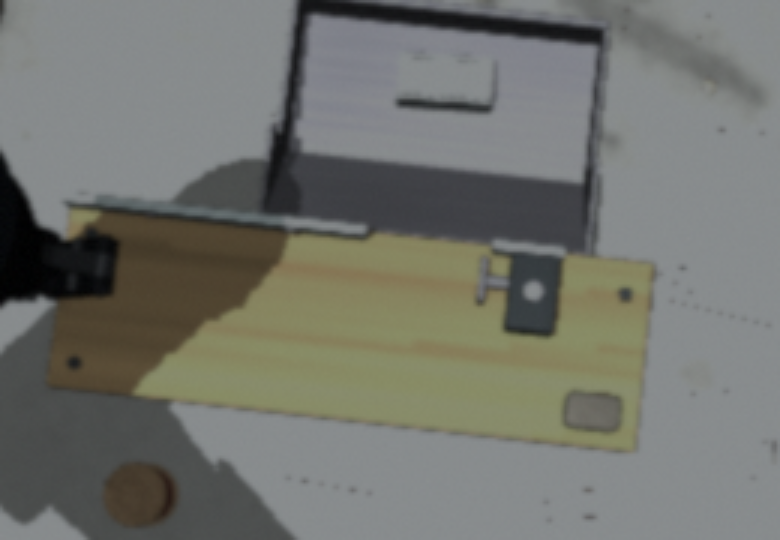

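The offcut lies flat on the tray floor at crop (446,80). The eraser (593,411) and spool (137,495) are where they started, and the plate is relaxed.

```bash
python3 -c "
from h import *
print(hand_in())"
```

```text
the job is handed in; nothing more can be done
None
```

Done and handed in: the offcut slid along the fence, pressed the stop plate in by about 4–5 mm (highest measured push 5.8 N), went out through the gap and lies flat in the catch tray; the eraser and spool look unmoved, and it took about 37.5 s.

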